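# Hang the keyhole shelf bracket from the drawer on its stud

### The job

Pull open the drawer of the small benchtop cabinet and take out the shelf bracket that stands in it. Slip the bracket's keyhole over the headed stud of the column stand and slide it down until it is fully home behind the head, hanging upright by itself; only then push the drawer shut. Leave everything else on the worktop where it is.

Things in the scene. Friction and masses are not known exactly. Their poses are not given: they have to be found in the camera images.
- drawer (a joint): opening of the cabinet's only drawer in m: 0 shut, 0.11 fully open at a stop. It slides along the cabinet's -x (towards the robot) against about 1.5 N friction and light damping, and stays where left. The bracket stands freely on its floor and rides along. From 0.10 open, a finger has 40 mm free before and behind the plate
- cabinet: grey fixed cabinet, one white-fronted drawer, 135 deep (x), 124 wide, 150 mm high, beside the stand, left or right of it. Origin: centre of underside; -x points out of the front. Drawer front panel 10 mm thick, from 6 to 138 mm up. Inside the shut drawer: x = -67.5 to 44 mm, 98 mm wide, floor at z = 18 mm; its side and rear walls reach z = 68 mm
- drawer_handle (a point): middle of the drawer's handle: a level round steel bar 10 mm thick, about 80 mm long, along the cabinet's y, 128 mm above the worktop (22 mm below the cabinet's top), its axis 42 mm in front of the drawer's face. It moves with the drawer. Keep a wide gripper body above the cabinet's top: take the bar near the fingertips
- bracket: loose aluminium shelf bracket, about 160 g, standing in the drawer, shelf to the drawer front. Origin: middle of the bottom edge of the back plate's rear face; x backward, z up. Plate 80 wide, 116 high, 5 thick, a black grip strip (10 mm thick, x = -10 to 0, 28 high) along its top. Shelf at the bottom reaches to x = -42 mm, lip 12 and side walls 22 mm high. Keyhole: see bracket_hole
- bracket_grip (a point): where to grip the bracket: middle of the black strip's thickness and width, 12 mm below its top edge; 5 mm in front of the plate's rear face, 104 mm above the bracket's underside. Axes as the bracket's
- bracket_hole (a point): centre of the keyhole's round part (27 mm across), in the plate's rear face, midway across, 34 mm above the bracket's underside. A slot 13 mm wide leads up from it and ends 65 mm above the underside; fully home, the stud's axis is 60.5 mm above the underside (26.5 mm above this point). Axes as the bracket's
- stand: fixed column stand: dark steel foot 110 x 100 x 12 mm, dark steel column 50 wide, 30 deep, top at 144 mm, with the bright headed stud on its front face, pointing along own -x. Origin: on the worktop, 60 mm behind the column's front face. Turned up to 0.2 rad
- stud_root (a point): where the stud's axis meets the column's front face, 135 mm up, 9 mm below the column's top. The shank, 9 mm thick, runs 8 mm out along the stand's -x, then the round head, 20 mm across, 6 mm thick, front chamfered: 14 mm in all. The plate's rear face lies against the column when on; 3 mm of play under the head. Axes as the stand's
- tip_box: bystander: box of pipette tips with clear lid, 92 x 125 x 75 mm; origin at centre of underside
- foil_jar: bystander: glass jar with foil cover, 76 mm across, 123 mm high; origin at centre of underside
- rack_blue: bystander: loose blue tube rack with tubes, 80 x 120 x 40 mm; origin at centre of underside
- notebook: bystander: dark blue notebook lying flat, 150 x 106 x 11 mm; origin at centre of underside
- beaker: bystander: empty small glass beaker, 54 mm across, 64 mm high; origin at centre of underside
- petri_stack: bystander: stack of petri dishes, 63 mm across, 38 mm high; origin at centre of underside

How it is judged:
On the way, in this order (a step that is already met when the one before it is completed fails the run):
1. the drawer is pulled open by at least 80 mm (value of joint drawer above 0.08 m), for 0.1 s.
2. the bracket is lifted out of the drawer, its underside at least 60 mm up (height (world z) of bracket above 0.06 m), for 0.1 s.
3. the bracket's round hole is over the stud's head, plate against the column (within 6 mm), slot not yet engaged (z of stud_root in the frame of bracket between 0.022 and 0.046 m and y of stud_root in the frame of bracket between -0.006 and 0.006 m and x of stud_root in the frame of bracket between -0.004 and 0.006 m).
4. the bracket is slid down so that the shank is at the top of the slot, while the drawer is still open (z of stud_root in the frame of bracket between 0.0565 and 0.0665 m and y of stud_root in the frame of bracket between -0.006 and 0.006 m and x of stud_root in the frame of bracket between -0.004 and 0.006 m and value of joint drawer above 0.04 m), for 0.2 s.
5. the drawer is pushed shut (to within 12 mm) (value of joint drawer below 0.012 m), for 0.1 s.
At the end, for the whole second after the job is handed in: the bracket hangs still on the stud: stud axis 56.5 to 66.5 mm above its underside (top of the slot) and within 6 mm of its middle, plate within 6 mm of the column, upright within 0.12 rad, square to the column within 0.14 rad; the drawer is shut to within 12 mm (z of stud_root in the frame of bracket between 0.0565 and 0.0665 m and y of stud_root in the frame of bracket between -0.006 and 0.006 m and x of stud_root in the frame of bracket between -0.004 and 0.006 m and angle between bracket's own z axis and vertical below 0.12 rad and angle between the x axis of bracket and the x axis of stand, either way round below 0.14 rad and linear speed of bracket below 0.02 m/s and value of joint drawer below 0.012 m); the robot touches nothing.
It fails at once if a bystander (tip box, foil jar, blue rack, notebook, beaker, petri stack) is moved by more than 30 mm (distance of any of tip_box, foil_jar, rack_blue, notebook, beaker, petri_stack from where it was at the start of the episode above 0.03 m).
It also fails if it takes over 58 s, if anything falls off the work surface, if the arm or the gripper's body presses on something with over 40 N, if the wrist force passes 120 N, or if a joint passes its speed limit or range.

### The arm

A 6-joint arm with a two-finger parallel gripper is mounted at the origin on a cart in front of the work surface, level with it; the furniture and walls round the work are solid. World frame = base frame: x ahead of the robot, y to its left, z up, the work surface at z = 0. Lengths are in m, angles in rad, forces in N, time in s.
With the tool pointing down it reaches from about 0.375 to 0.975 m from the base axis. Payload 3.8 kg.
Tool frame: the origin (TCP) lies midway between the tips of the shut fingers; the grasp point (between the pads) lies 19 mm behind it; z points along the fingers, y is the line along which they close (so a half turn about z gives the same grasp; the last joint's range is limited). The gripper opens to 85 mm and grips with 20 to 120 N. Pads are 22 mm wide; open, the fingers measure 114 mm over their backs; the gripper's body (76 mm by 85 mm) begins 54 mm behind the grasp point. The pads swing forward as they close: fully open they stand 13 mm farther back than shut.
Start: joints at [1.184, 0.264, 1.604, -0, 1.274, -0.037], TCP at [0.231, 0.634, 0.231] pointing down, gripper open.
Joint ranges: [-2.63, 2.63], [-0.94, 2.18], [0.31, 2.57], [-1.31, 4.45], [0, 2.66], [-2.55, 2.55]. Speed limits (rad/s): [2.57, 2.57, 3.14, 3.14, 3.14, 3.14].

### API

Orientations are given as a rotation vector (axis times angle).
In Python, from workcell import bot, cams gives the robot as it stands.
- The arm moves only by the tool play_rows, never from a script. Its argument "rows" is a list of rows, each a list of 2 entries, a list of its own where there are three numbers: the shift along the tool's x, y, z scaled (see below), then the turn, a rotation vector about the tool's x, y, z scaled (see below). A call has 1 to 20 rows; each row is the pose to reach, as a shift and turn from the pose commanded when the call began, along the tool's axes at that moment; what a row does not reach only later rows make up. The controller multiplies each number of a shift by 250 mm and each number of a turn by 45 degrees. A row lasts 1/12 s, in which the tool goes at most 41.7 mm and 7.16 degrees, less where a joint would pass 70% of its speed; a pose out of reach is approached as far as the arm can. A call with a number of a shift or a turn outside -1 to 1 is refused whole. A call with a gripper value outside its range is refused whole. "claw" is the opening, from -1 (shut) to 1 (fully open), set as the call begins (left out, the last holds). The fingers move at their own pace and stop on an object; "newtons" is the grip in N (left out, the last holds). Time passes only in rows, so rows that repeat a pose let the fingers close. It gives the time, the measured TCP pose, the force, the opening and the grip force at its end, in the units of the state.
- bot.read_state(): the state, without advancing time (a new reading comes with each control period).
- cams.read_camera(name): name is "side" or "top" or "wrist"; returns a dict with "image" (400x640x3 uint8, red, green, blue), "K" (3x3 intrinsics, pixels), "k1" (the pictures are not rectified: a ray, as slopes to the right and down, at radius r is drawn at 1 + k1 r^2 times it, then the intrinsics apply), "T" (4x4, takes a point from camera to world coordinates); the wrist camera has in their place "mount" (4x4, takes a point from camera to tool coordinates, whose origin is the TCP and whose axes are the flange's). Camera axes: x right, y down, z forward; pixel columns grow to the right and rows downward; lengths in m; the calibration is good to about 2 mm. A picture is of the moment at which its call begins: read the wrist's pose just before it. There is no depth.
- bot.finish_job(): hands the job in; it is judged then, once.
The state is a dict: "time": time; "q": joint angles; "joint_vel": joint speeds; "joint_torque": joint torques, N m; "tool_pos": TCP position; "tcp_rot": TCP orientation; "wrist_force": force on the tool from outside, world axes, zero at the start; "torque": the same for the moment, N m; "width": opening from 0.0 (shut) to 1.0 (fully open); "grip_force": force on a finger pad.
Only numpy, scipy, OpenCV 4.12 (cv2) and the standard library are available. Lean on these libraries where they do the work, as an engineer would, in place of code of your own. Each camera call takes 0.05 s, during which the arm holds its last target. There are 200 camera calls.

## Working session

There is one attempt and no reset: what is moved stays moved. The work goes in short steps, Python scripts to look and compute and a tool call to move; the robot and the scene stay as the last step left them, time stands still between calls to the robot, and variables do not carry over. Pictures are saved under pics/ and viewed, at most 10 in all, crops included, and the job is handed in when it is done.

Besides the shell and the picture viewer there is one more tool, called after "Request:" as name(argument=value, ...), one argument or row to a line, values as JSON. play_rows: Moves the arm, as the interface text tells. Its arguments: {"type":"object","properties":{"rows":{"type":"array","items":{"type":"array"}},"claw":{"type":"number"},"newtons":{"type":"number"}},"required":["rows"]}

```bash
mkdir -p pics; cat > h.py <<'E'
import numpy as np, cv2
from scipy.spatial.transform import Rotation as R
from workcell import bot, cams
def cam(n):
    s=bot.read_state(); c=cams.read_camera(n)
    if 'T' not in c:
        W=np.eye(4); W[:3,:3]=R.from_rotvec(s['tcp_rot']).as_matrix(); W[:3,3]=s['tool_pos']
        c['T']=W@c['mount']
    return c
def ray(c,u,v):
    K=c['K']; d=np.array([c['k1'],0,0,0,0],float)
    p=cv2.undistortPoints(np.array([[[u,v]]],float),K,d)[0,0]
    r=c['T'][:3,:3]@np.array([p[0],p[1],1]); return c['T'][:3,3],r/np.linalg.norm(r)
def onz(c,u,v,z):
    o,r=ray(c,u,v); return o+r*(z-o[2])/r[2]
def tri(*a):
    A=np.zeros((3,3));b=np.zeros(3)
    for c,u,v in a:
        o,r=ray(c,u,v);P=np.eye(3)-np.outer(r,r);A+=P;b+=P@o
    return np.linalg.solve(A,b)
def save(c,f): cv2.imwrite(f,cv2.cvtColor(c['image'],cv2.COLOR_RGB2BGR))
E
python3 - <<'E'
from h import *
import pickle
D={}
for n in('top','side','wrist'):
    c=cam(n);D[n]=c;save(c,f'pics/{n}0.png');print(n,c['T'].round(3).tolist(),c['K'][0,0],c['k1'])
pickle.dump(D,open('d0.pkl','wb'))
s=bot.read_state();print(s)
E
```

```text
top [[0.061, -0.974, 0.217, 0.189], [-0.998, -0.058, 0.02, -0.052], [-0.007, -0.217, -0.976, 1.521], [0.0, 0.0, 0.0, 1.0]] 509.9216662826756 -0.10066383255557938
side [[0.693, -0.38, 0.613, -0.307], [-0.721, -0.373, 0.584, -0.833], [0.006, -0.846, -0.532, 0.852], [0.0, 0.0, 0.0, 1.0]] 508.4734527780999 0.003386671216644288
wrist [[0.342, 0.895, 0.284, 0.158], [0.94, -0.326, -0.106, 0.66], [-0.003, 0.304, -0.953, 0.373], [0.0, 0.0, 0.0, 1.0]] 336.0340287960082 -0.0009388674394578602
{'time': 0.15, 'q': array([ 1.18408324e+00,  2.64572574e-01,  1.60507166e+00,  1.80961188e-05,
        1.27372663e+00, -3.69163861e-02]), 'joint_vel': array([-0.00084712, -0.00168479, -0.00428405,  0.00152272,  0.00078207,
        0.000314  ]), 'joint_torque': array([ 9.94143047e-04, -5.15908277e+01, -3.67960846e+01,  6.34635990e-05,
        8.13505962e-03,  2.01688330e-06]), 'tool_pos': array([0.23111462, 0.63358357, 0.23024698]), 'tcp_rot': array([-5.46602388e-01, -3.09327784e+00,  2.72473865e-03]), 'wrist_force': array([-0.03051497,  0.6181159 , -0.07984336]), 'torque': array([-0.06154805, -0.0033015 ,  0.02017494]), 'grip_force': 0.0, 'width': 0.9986158087926755}
```

View pics/top0.png

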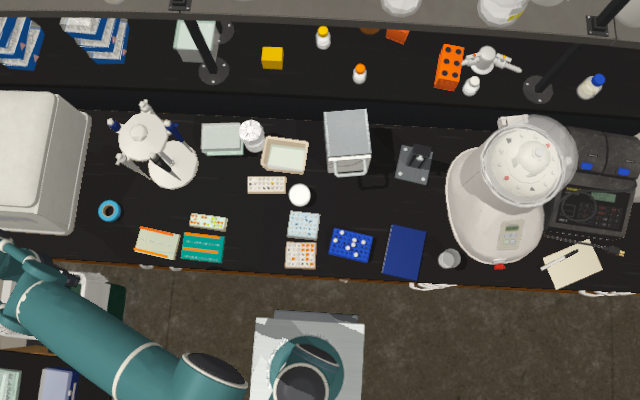

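View pics/side0.png

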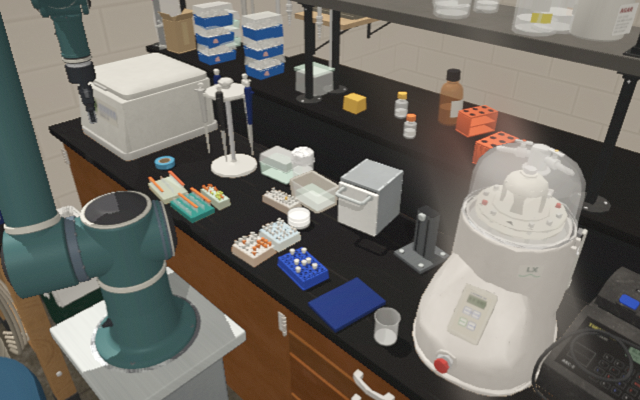

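Top: the cabinet is at about (347,142) with its handle at (349,172), the stand is at (415,165) to its right, and the petri stack is at (299,194) in front on the left. Side: the handle is at (355,195) and the column at (427,232). I'll enlarge both next.

```bash
python3 - <<'E'
from h import *
import pickle
D=pickle.load(open('d0.pkl','rb'))
a=D['top']['image'][95:195,310:443]; b=D['side']['image'][150:275,325:450]
a=cv2.resize(a,None,fx=6,fy=6,interpolation=cv2.INTER_CUBIC)[:, :800]
cv2.imwrite('pics/tc.png',a[:,:,::-1])
b=cv2.resize(b,None,fx=4.8,fy=4.8,interpolation=cv2.INTER_CUBIC)
cv2.imwrite('pics/sc.png',b[:,:,::-1])
E
```

```text
(no output)
```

View pics/tc.png

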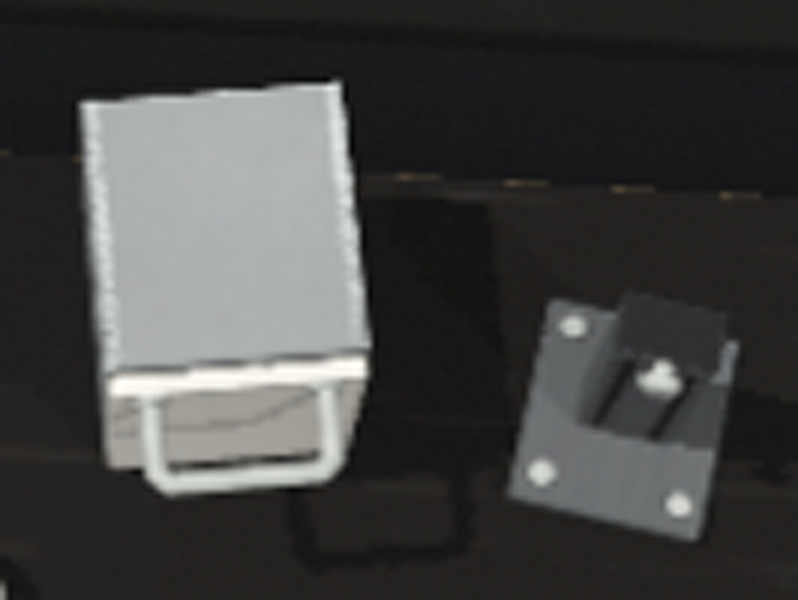

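View pics/sc.png

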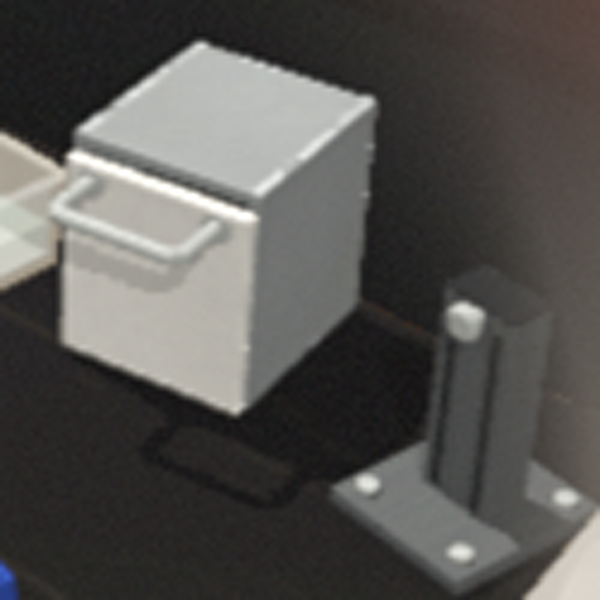

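```bash
python3 - <<'E'
from h import *
import pickle
D=pickle.load(open('d0.pkl','rb'));T,S=D['top'],D['side']
t=lambda U,V:((U+.5)/6-.5+310,(V+.5)/6-.5+95)
s=lambda U,V:((U+.5)/4.8-.5+325,(V+.5)/4.8-.5+150)
P=lambda n,p:print(n,p.round(4))
c=[onz(T,*t(*p),.15) for p in[(80,102),(340,83),(370,347),(106,372)]]
for p in c:P('cab',p)
P('cabctr',sum(c)/4)
f=lambda a,b:np.arctan2(*(b-a)[[1,0]])
print('yaw',f(c[3],c[0]),f(c[2],c[1]),f(c[1],c[0])-np.pi/2,f(c[2],c[3])-np.pi/2)
h=[onz(T,*t(*p),.128) for p in[(170,485),(335,472)]]
P('h',h[0]);P('h',h[1]);P('hm',(h[0]+h[1])/2);print(f(h[1],h[0])-np.pi/2)
hs=[onz(S,*s(*p),.128) for p in[(62,212),(178,255)]]
P('hs',hs[0]);P('hs',hs[1]);print(f(hs[1],hs[0])-np.pi/2)
q=[onz(T,*t(*p),.012) for p in[(552,300),(738,343),(700,540),(510,497)]]
for p in q:P('foot',p)
P('fc',sum(q)/4);print(f(q[3],q[0]),f(q[2],q[1]),f(q[1],q[0])-np.pi/2,f(q[2],q[3])-np.pi/2)
P('head',tri((T,*t(660,376)),(S,*s(464,322))))
P('colTop S',onz(S,*s(447,287),.144));P('',onz(S,*s(505,322),.144));P('',onz(S,*s(552,290),.144))
k=[onz(T,*t(*p),.144) for p in[(627,291),(729,315),(718,375),(612,350)]]
for p in k:P('col',p)
print(f(k[1],k[0])-np.pi/2,f(k[3],k[0]))
for n,u,v in[('petri',299,194),('nb',404,252),('rack',351,245),('beaker',450,259)]:P(n,onz(T,u,v,.03))
st=bot.read_state();print(R.from_rotvec(st['tcp_rot']).as_matrix().round(3))
E
```

```text
cab [ 0.7351 -0.003   0.15  ]
cab [ 0.7522 -0.1266  0.15  ]
cab [ 0.621  -0.1461  0.15  ]
cab [ 0.6015 -0.0235  0.15  ]
cabctr [ 0.6774 -0.0748  0.15  ]
yaw 0.15232321320121836 0.1479776704700898 0.13781046803075236 0.15836549820023493
h [ 0.5545 -0.0564  0.128 ]
h [ 0.5655 -0.1336  0.128 ]
hm [ 0.56  -0.095  0.128]
0.1410671683814484
hs [ 0.5589 -0.0573  0.128 ]
hs [ 0.5706 -0.1325  0.128 ]
0.15422955778810343
foot [ 0.6957 -0.2487  0.012 ]
foot [ 0.6784 -0.3457  0.012 ]
foot [ 0.5724 -0.3277  0.012 ]
foot [ 0.5891 -0.2301  0.012 ]
fc [ 0.6339 -0.288   0.012 ]
-0.17286350961997143 -0.16860850884706546 -0.1761437446331664 -0.1695488928883675
head [ 0.6204 -0.2851  0.1327]
colTop S [ 0.6263 -0.2686  0.144 ]
 [ 0.6203 -0.3087  0.144 ]
 [ 0.6625 -0.3096  0.144 ]
col [ 0.6581 -0.267   0.144 ]
col [ 0.6492 -0.3156  0.144 ]
col [ 0.6193 -0.3108  0.144 ]
col [ 0.6285 -0.2605  0.144 ]
-0.18022724098796816 -0.21578343908957132
petri [0.5159 0.0566 0.03  ]
nb [ 0.3605 -0.263   0.03  ]
rack [ 0.3721 -0.1068  0.03  ]
beaker [ 0.3476 -0.3989  0.03  ]
[[-0.939  0.343 -0.001]
 [ 0.343  0.939 -0.002]
 [ 0.    -0.002 -1.   ]]
```

```bash
cat >> h.py <<'E'
def Ry(a): return np.array([[-np.sin(a),np.cos(a),0],[np.cos(a),np.sin(a),0],[0,0,-1.]])
def legs(*way,cur=None):
    s=bot.read_state()
    p,M=cur or (s['tool_pos'],R.from_rotvec(s['tcp_rot']).as_matrix())
    print('t',round(s['time'],2),'tcp',p.round(4),'a',round(np.arctan2(M[1,1],M[0,1]),4),'F',s['wrist_force'].round(1),'w',round(s['width'],3),'g',s['grip_force'])
    for q,a in way:
        sh=M.T@(np.array(q)-p)/.25; T=Ry(a); tu=R.from_matrix(M.T@T).as_rotvec()/(np.pi/4)
        n=max(np.linalg.norm(sh)*250/41.7,np.linalg.norm(tu)*45/7.16)
        print('shift',sh.round(3),'turn',tu.round(3),'rows>',round(n,1),'' if max(abs(sh).max(),abs(tu).max())<1 else 'SPLIT')
        p,M=np.array(q),T
E
python3 - <<'E'
from h import *
legs(((.32,.45,.3),.75),((.43,.24,.3),.3),((.5,.05,.29),.15),((.561,-.0945,.22),.15))
E
```

```text
t 0.15 tcp [0.2311 0.6336 0.2302] a 1.221 F [-0.   0.6 -0.1] w 0.999 g 0.0
shift [-0.586 -0.569 -0.278] turn [-0.002  0.     0.6  ] rows> 5.2 
shift [-0.915 -0.251  0.   ] turn [0.    0.    0.573] rows> 5.7 
shift [-0.809  0.043  0.04 ] turn [0.    0.    0.191] rows> 4.9 
shift [-0.608  0.155  0.28 ] turn [0. 0. 0.] rows> 4.1
```

Request:
play_rows(
  rows=[
    [[-0.586,-0.569,-0.278],[0,0,0.6]],
    [[-0.586,-0.569,-0.278],[0,0,0.6]],
    [[-0.586,-0.569,-0.278],[0,0,0.6]],
    [[-0.586,-0.569,-0.278],[0,0,0.6]],
    [[-0.586,-0.569,-0.278],[0,0,0.6]],
    [[-0.586,-0.569,-0.278],[0,0,0.6]],
    [[-0.586,-0.569,-0.278],[0,0,0.6]],
  ],
  claw=-0.1,
)

```text
time: 0.73
tool_pos: [0.3217, 0.4488, 0.3025]
tcp_rot: [1.258, 2.878, 0.004]
wrist_force: [-0.5, -0.2, -0.5]
width: 0.446
grip_force: 0.0
```

Request:
play_rows(
  rows=[
    [[-0.915,-0.251,0],[0,0,0.573]],
    [[-0.915,-0.251,0],[0,0,0.573]],
    [[-0.915,-0.251,0],[0,0,0.573]],
    [[-0.915,-0.251,0],[0,0,0.573]],
    [[-0.915,-0.251,0],[0,0,0.573]],
    [[-0.915,-0.251,0],[0,0,0.573]],
    [[-0.915,-0.251,0],[0,0,0.573]],
  ],
)

```text
time: 1.32
tool_pos: [0.4318, 0.2371, 0.2997]
tcp_rot: [1.869, 2.524, -0.003]
wrist_force: [0.4, -0.0, -0.3]
width: 0.445
grip_force: 0.0
```

Request:
play_rows(
  rows=[
    [[-0.809,0.043,0.04],[0,0,0.191]],
    [[-0.809,0.043,0.04],[0,0,0.191]],
    [[-0.809,0.043,0.04],[0,0,0.191]],
    [[-0.809,0.043,0.04],[0,0,0.191]],
    [[-0.809,0.043,0.04],[0,0,0.191]],
    [[-0.809,0.043,0.04],[0,0,0.191]],
    [[-0.809,0.043,0.04],[0,0,0.191]],
  ],
)

```text
time: 1.9
tool_pos: [0.5005, 0.05, 0.2895]
tcp_rot: [-2.051, -2.377, 0.001]
wrist_force: [-0.2, 1.2, -0.6]
width: 0.455
grip_force: 0.0
```

```bash
python3 - <<'E'
from h import *
c=cam('wrist');save(c,'pics/w1.png')
import pickle;pickle.dump(c,open('w1.pkl','wb'))
legs(((.561,-.0945,.2),.15),((.561,-.0945,.114),.15))
E
```

```text
t 1.95 tcp [0.5002 0.051  0.2897] a 0.149 F [ 0.3 -0.4  0.9] w 0.449 g 0.0
shift [-0.612  0.155  0.358] turn [-0.002 -0.002 -0.001] rows> 4.4 
shift [0.    0.    0.344] turn [0. 0. 0.] rows> 2.1
```

View pics/w1.png

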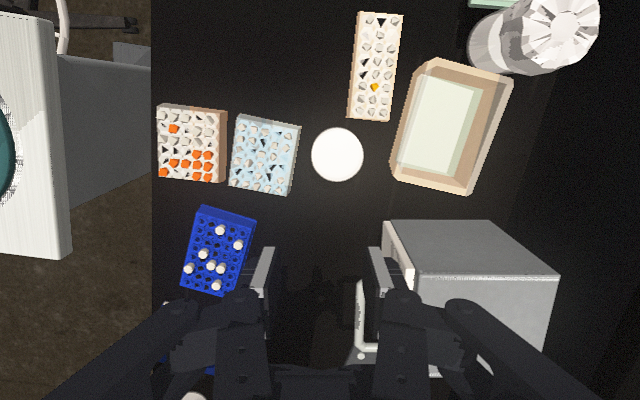

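The wrist view shows the handle bar running vertically from about (359,283) to (361,357), with the drawer face to its right. I'll check these rays against my estimate.

```bash
python3 - <<'E'
from h import *
import pickle;c=pickle.load(open('w1.pkl','rb'))
for p in[(359,290),(361,357),(361,340)]:print(onz(c,*p,.128).round(4))
for p in[(384,221),(491,221),(559,275),(415,276)]:print(onz(c,*p,.15).round(4))
E
```

```text
[ 0.5567 -0.0641  0.128 ]
[ 0.5745 -0.1488  0.128 ]
[ 0.5703 -0.126   0.128 ]
[0.5612 0.0235 0.15  ]
[0.6568 0.0378 0.15  ]
[ 0.7373 -0.0061  0.15  ]
[ 0.6019 -0.0274  0.15  ]
```

Request:
play_rows(
  rows=[
    [[-0.612,0.155,0.358],[0,0,0]],
    [[-0.612,0.155,0.358],[0,0,0]],
    [[-0.612,0.155,0.358],[0,0,0]],
    [[-0.612,0.155,0.358],[0,0,0]],
    [[-0.612,0.155,0.358],[0,0,0]],
    [[-0.612,0.155,0.358],[0,0,0]],
    [[-0.612,0.155,0.358],[0,0,0]],
  ],
)

```text
time: 2.53
tool_pos: [0.5611, -0.0936, 0.2004]
tcp_rot: [-2.047, -2.38, 0.0]
wrist_force: [-0.7, -0.5, 0.5]
width: 0.451
grip_force: 0.0
```

Request:
play_rows(
  rows=[
    [[0,0.004,0.15],[0,0,0]],
    [[0,0.004,0.25],[0,0,0]],
    [[0,0.004,0.345],[0,0,0]],
    [[0,0.004,0.345],[0,0,0]],
    [[0,0.004,0.345],[0,0,0]],
  ],
)

```text
time: 2.95
tool_pos: [0.5615, -0.093, 0.115]
tcp_rot: [-2.045, -2.382, 0.001]
wrist_force: [0.3, -0.8, 0.7]
width: 0.445
grip_force: 0.0
```

Request:
play_rows(
  rows=[
    [[0,0,0],[0,0,0]],
    [[0,0,0],[0,0,0]],
    [[0,0,0],[0,0,0]],
    [[0,0,0],[0,0,0]],
    [[0,0,0],[0,0,0]],
    [[0,0,0],[0,0,0]],
  ],
  claw=-1,
  newtons=40,
)

```text
time: 3.45
tool_pos: [0.5628, -0.0951, 0.118]
tcp_rot: [2.049, 2.38, 0.002]
wrist_force: [-3.8, 0.7, 6.0]
width: 0.096
grip_force: 39.2
```

Request:
play_rows(
  rows=[
    [[0,-0.04,0],[0,0,0]],
    [[0,-0.1,0],[0,0,0]],
    [[0,-0.16,0],[0,0,0]],
    [[0,-0.22,0],[0,0,0]],
    [[0,-0.28,0],[0,0,0]],
    [[0,-0.34,0],[0,0,0]],
    [[0,-0.4,0],[0,0,0]],
    [[0,-0.426,0],[0,0,0]],
    [[0,-0.426,0],[0,0,0]],
    [[0,-0.426,0],[0,0,0]],
  ],
)

```text
time: 4.28
tool_pos: [0.4574, -0.1106, 0.1179]
tcp_rot: [2.049, 2.379, 0.005]
wrist_force: [-2.3, 5.9, 9.2]
width: 0.095
grip_force: 41.1
```

Request:
play_rows(
  rows=[
    [[0,0,0],[0,0,0]],
    [[0,0,0],[0,0,0]],
    [[0,0,0],[0,0,0]],
    [[0,0,0],[0,0,0]],
    [[0,0,0],[0,0,0]],
  ],
  claw=-0.2,
)

```text
time: 4.7
tool_pos: [0.4569, -0.1113, 0.115]
tcp_rot: [2.049, 2.381, -0.0]
wrist_force: [0.5, -0.2, -0.8]
width: 0.398
grip_force: 0.0
```

Request:
play_rows(
  rows=[
    [[0,0,-0.15],[0,0,0]],
    [[0,0,-0.3],[0,0,0]],
    [[0,0,-0.45],[0,0,0]],
    [[0,-0.1,-0.6],[0,0,0]],
    [[0,-0.2,-0.7],[0,0,0]],
    [[0,-0.2,-0.7],[0,0,0]],
    [[0,-0.2,-0.7],[0,0,0]],
  ],
)

```text
time: 5.28
tool_pos: [0.4082, -0.1193, 0.2926]
tcp_rot: [2.047, 2.376, 0.003]
wrist_force: [0.2, 0.9, -0.9]
width: 0.394
grip_force: 0.0
```

```bash
python3 - <<'E'
from h import *
import pickle
D={}
for n in('top','side','wrist'):D[n]=cam(n)
pickle.dump(D,open('d2.pkl','wb'))
legs()
a=cv2.resize(D['top']['image'][110:210,310:443],(532,400),interpolation=cv2.INTER_CUBIC)
b=cv2.resize(D['side']['image'][150:275,305:430],(500,500),interpolation=cv2.INTER_CUBIC)
w=D['wrist']['image'];save(D['wrist'],'pics/w2.png')
cv2.imwrite('pics/t2.png',cv2.resize(D['top']['image'][120:210,320:440],(800,600),interpolation=cv2.INTER_CUBIC)[:,:,::-1])
E
```

```text
t 5.43 tcp [ 0.4071 -0.1184  0.2885] a 0.1497 F [-0.4  0.4  0.3] w 0.402 g 0.0
```

View pics/w2.png

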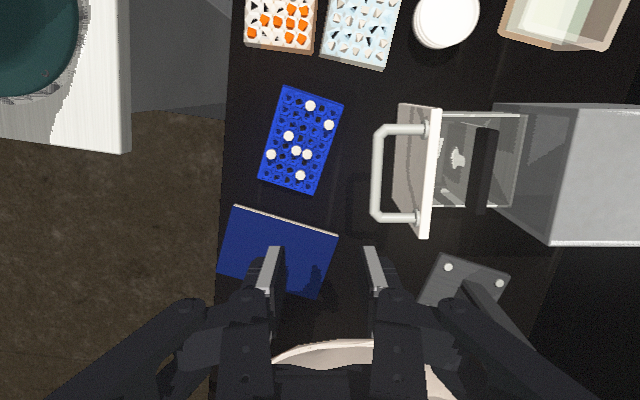

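The drawer is open. The handle bar is at x≈377, and the bracket's black strip stands from (488,127) to (478,212). I'll enlarge this together with the top view.

```bash
python3 - <<'E'
from h import *
import pickle
D=pickle.load(open('d2.pkl','rb'))
a=cv2.resize(D['wrist']['image'][95:245,430:530],(400,600),interpolation=cv2.INTER_CUBIC)
b=cv2.resize(D['top']['image'][135:210,325:375],(400,600),interpolation=cv2.INTER_CUBIC)
o=np.hstack([a,b]).astype(float)
o=(255*(o/255)**.45).astype('uint8')
cv2.imwrite('pics/c2.png',o[:,:,::-1])
E
```

```text
(no output)
```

View pics/c2.png

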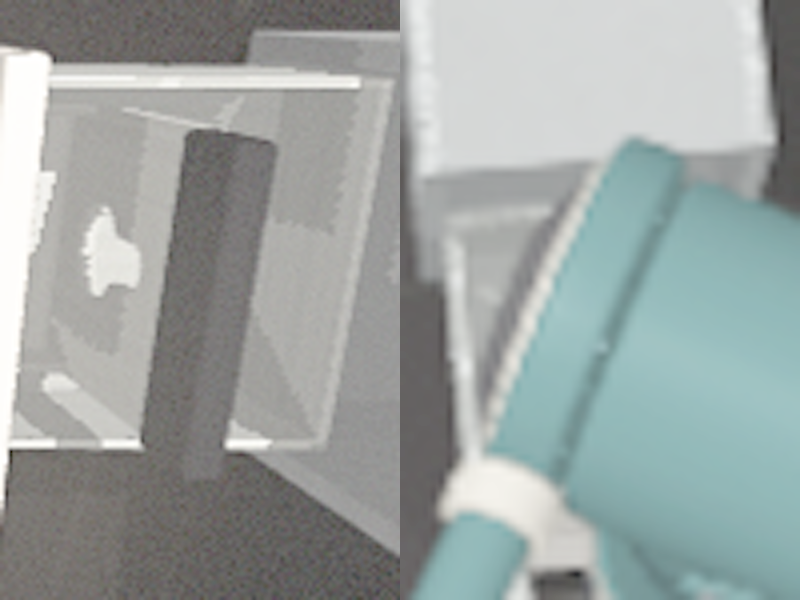

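In the crop, the strip's top face has corners (232,134), (276,144), (222,480) and (184,476). I'll cast these onto z=0.134.

```bash
python3 - <<'E'
from h import *
import pickle
c=pickle.load(open('d2.pkl','rb'))['wrist']
w=lambda U,V:((U+.5)/4-.5+430,(V+.5)/4-.5+95)
k=[onz(c,*w(*p),.134) for p in[(232,134),(276,144),(222,480),(184,476)]]
for p in k:print(p.round(4))
m=sum(k)/4;print('mid',m, 'yaw',[np.arctan2(*(b-a)[[1,0]])+np.pi/2 for a,b in((k[0],k[3]),(k[1],k[2]))])
# handle & panel check
for p in((377,150),(377,200)):print('bar',onz(c,*p,.128).round(4))
# stand foot
for p in((440,253),(510,276)):print('foot',onz(c,*p,.012).round(4))
legs(((.45,-.1,.29),.15),((m[0],m[1],.23),.15),((m[0],m[1],.103),.15))
E
```

```text
[ 0.5441 -0.0517  0.134 ]
[ 0.5543 -0.0523  0.134 ]
[ 0.5658 -0.1301  0.134 ]
[ 0.5566 -0.1305  0.134 ]
mid [ 0.55522217 -0.09115799  0.134     ] yaw [np.float64(0.15734980444878532), np.float64(0.14695822899616817)]
bar [ 0.4533 -0.0859  0.128 ]
bar [ 0.4629 -0.1329  0.128 ]
foot [ 0.5903 -0.2302  0.012 ]
foot [ 0.6979 -0.2506  0.012 ]
t 5.43 tcp [ 0.4071 -0.1184  0.2885] a 0.1497 F [-0.4  0.4  0.3] w 0.402 g 0.0
shift [ 0.047  0.181 -0.006] turn [-0.003 -0.002 -0.   ] rows> 1.1 
shift [-0.028  0.421  0.24 ] turn [0. 0. 0.] rows> 2.9 
shift [0.    0.    0.508] turn [0. 0. 0.] rows> 3.0
```

Request:
play_rows(
  rows=[
    [[0.02,0.15,-0.01],[0,0,0]],
    [[0.02,0.3,0.05],[0,0,0]],
    [[0.02,0.45,0.15],[0,0,0]],
    [[0.018,0.603,0.234],[0,0,0]],
    [[0.018,0.603,0.234],[0,0,0]],
    [[0.018,0.603,0.234],[0,0,0]],
    [[0.018,0.603,0.234],[0,0,0]],
  ],
)

```text
time: 6.02
tool_pos: [0.5549, -0.0913, 0.2291]
tcp_rot: [-2.045, -2.379, 0.004]
wrist_force: [-0.2, -1.0, 0.0]
width: 0.397
grip_force: 0.0
```

```bash
python3 - <<'E'
from h import *
legs(((.5555,-.0917,.103),.151))
E
```

```text
t 6.02 tcp [ 0.5549 -0.0913  0.2291] a 0.1506 F [-0.2 -1.   0. ] w 0.397 g 0.0
shift [-0.003  0.005  0.504] turn [-0.006 -0.002 -0.001] rows> 3.0
```

Request:
play_rows(
  rows=[
    [[0,0.002,0.12],[0,0,0]],
    [[0,0.002,0.24],[0,0,0]],
    [[0,0.002,0.36],[0,0,0]],
    [[0,0.002,0.45],[0,0,0]],
    [[0,0.002,0.504],[0,0,0]],
    [[0,0.002,0.504],[0,0,0]],
    [[0,0.002,0.504],[0,0,0]],
  ],
)

```text
time: 6.6
tool_pos: [0.5555, -0.0919, 0.1062]
tcp_rot: [-2.05, -2.381, 0.0]
wrist_force: [0.4, 0.2, 0.6]
width: 0.4
grip_force: 0.0
```

Request:
play_rows(
  rows=[
    [[0,0,0],[0,0,0]],
    [[0,0,0],[0,0,0]],
    [[0,0,0],[0,0,0]],
    [[0,0,0],[0,0,0]],
    [[0,0,0],[0,0,0]],
    [[0,0,0],[0,0,0]],
    [[0,0,0],[0,0,0]],
  ],
  claw=-1,
  newtons=50,
)

```text
time: 7.18
tool_pos: [0.558, -0.0921, 0.1081]
tcp_rot: [2.047, 2.379, 0.002]
wrist_force: [-1.9, -1.1, 6.3]
width: 0.105
grip_force: 50.0
```

Request:
play_rows(
  rows=[
    [[0,0,-0.08],[0,0,0]],
    [[0,0,-0.2],[0,0,0]],
    [[0,0,-0.32],[0,0,0]],
    [[0,0,-0.44],[0,0,0]],
    [[0,0,-0.56],[0,0,0]],
    [[0,0,-0.66],[0,0,0]],
    [[0,0,-0.66],[0,0,0]],
    [[0,0,-0.66],[0,0,0]],
  ],
)

```text
time: 7.85
tool_pos: [0.5577, -0.0919, 0.273]
tcp_rot: [2.046, 2.378, 0.004]
wrist_force: [-0.1, 0.3, -1.9]
width: 0.107
grip_force: 48.9
```

```bash
python3 - <<'E'
from h import *
legs(((.50,-.20,.27),-.02),((.54,-.273,.24),-.172))
E
```

```text
t 7.85 tcp [ 0.5577 -0.0919  0.273 ] a 0.1498 F [-0.1  0.3 -1.9] w 0.107 g 48.871564865112305
shift [-0.393 -0.293  0.011] turn [0.006 0.002 0.216] rows> 2.9 
shift [-0.289  0.166  0.12 ] turn [0.    0.    0.194] rows> 2.1
```

Request:
play_rows(
  rows=[
    [[-0.13,-0.1,0.01],[0,0,0.07]],
    [[-0.26,-0.2,0.01],[0,0,0.14]],
    [[-0.393,-0.293,0.011],[0.003,0.001,0.216]],
    [[-0.393,-0.293,0.011],[0.003,0.001,0.216]],
    [[-0.393,-0.293,0.011],[0.003,0.001,0.216]],
    [[-0.393,-0.293,0.011],[0.003,0.001,0.216]],
  ],
)

```text
time: 8.35
tool_pos: [0.4978, -0.1993, 0.2659]
tcp_rot: [-2.241, -2.195, 0.003]
wrist_force: [0.5, 0.1, -1.5]
width: 0.107
grip_force: 49.3
```

Request:
play_rows(
  rows=[
    [[-0.1,0.06,0.04],[0,0,0.06]],
    [[-0.2,0.12,0.08],[0,0,0.13]],
    [[-0.289,0.166,0.12],[0,0,0.194]],
    [[-0.289,0.166,0.12],[0,0,0.194]],
    [[-0.289,0.166,0.12],[0,0,0.194]],
    [[-0.289,0.166,0.12],[0,0,0.194]],
  ],
)

```text
time: 8.85
tool_pos: [0.5387, -0.2712, 0.2367]
tcp_rot: [-2.399, -2.022, 0.003]
wrist_force: [0.4, 0.2, -0.8]
width: 0.107
grip_force: 49.4
```

```bash
python3 - <<'E'
from h import *
import pickle
D={}
for n in('top','side','wrist'):D[n]=cam(n)
pickle.dump(D,open('d3.pkl','wb'))
legs()
a=cv2.resize(D['side']['image'][150:275,340:465],(500,500),interpolation=cv2.INTER_CUBIC)
w=D['wrist']['image'][100:400,200:500]; w=cv2.resize(w,(300,300))
t=cv2.resize(D['top']['image'][125:191,370:469],(300,200))
o=np.zeros((500,800,3),'uint8');o[:,:500]=a;o[:300,500:]=w;o[300:,500:]=t
cv2.imwrite('pics/c3.png',(255*(o/255.)**.6).astype('uint8')[:,:,::-1])
E
```

```text
t 9.0 tcp [ 0.5388 -0.2715  0.2381] a -0.1705 F [-0.3  1.  -2.3] w 0.107 g 49.35672461986542
```

View pics/c3.png

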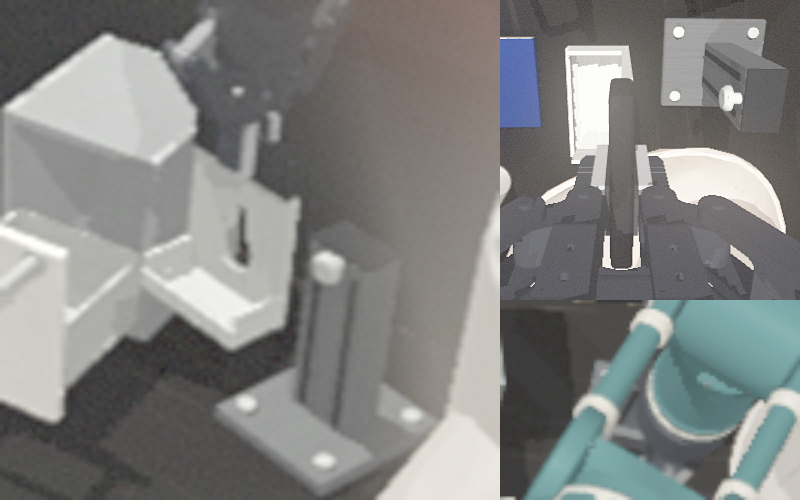

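The side view shows the bracket held upright, with the slot top near crop (243,205), the shelf's lower right corner near (233,348) and the stud head at (326,268). The wrist view shows the head near full-image (430,198) and the strip at x≈322, rows 180–368. I'll work out the offsets from these.

```bash
python3 - <<'E'
from h import *
import pickle
D=pickle.load(open('d3.pkl','rb'));S,W=D['side'],D['wrist']
p=np.array([.5388,-.2715,.2381]);a=-.1705
ex=np.array([np.cos(a),np.sin(a),0]);ey=np.array([-np.sin(a),np.cos(a),0])
s=lambda U,V:((U+.5)/4-.5+340,(V+.5)/4-.5+150)
def pl(c,u,v,x):
    o,r=ray(c,u,v);q=o+r*((p+x*ex-o)@ex)/(r@ex);d=q-p;return np.array([d@ex,d@ey,d[2]]).round(4)
def B(q): d=q-p;return np.array([d@ex,d@ey,d[2]]).round(4)
print('slot top (expect z=U+.065)',pl(S,*s(243,205),0),'slot low',pl(S,*s(241,267),0))
print('corner (z=U)',pl(S,*s(233,348),-.037),'lip top?',pl(S,*s(146,262),-.037))
print('plate top right',pl(S,*s(297,200),0))
def blob(c,x0,x1,y0,y1,th):
    g=cv2.cvtColor(c['image'],cv2.COLOR_RGB2GRAY)[y0:y1,x0:x1]
    n,l,st,ce=cv2.connectedComponentsWithStats((g>th).astype('uint8'))
    i=1+st[1:,4].argmax();print('blob',st[i],ce[i]+[x0,y0]);return ce[i]+[x0,y0]
hw=blob(W,415,445,180,215,150);hs=blob(S,412,432,206,228,130)
print('head tri',tri((W,*hw),(S,*hs)),'rel',B(tri((W,*hw),(S,*hs))),'wrist@z.135',onz(W,*hw,.135),'side@.135',onz(S,*hs,.135))
# strip ends in wrist, z = TCP+.031 top, near-end
for u,v in((322,180),(322,368)):print('strip',B(onz(W,u,v,p[2]+.03)))
g=cv2.cvtColor(W['image'],cv2.COLOR_RGB2GRAY)
print(g[170:190,316:330:4].T.tolist());print(g[358:376,316:330:4].T.tolist());print(g[190,300:345].tolist())
cr=W['image'][110:250,390:490];cr=cv2.resize(cr,None,fx=4,fy=4,interpolation=cv2.INTER_CUBIC)
s2=cv2.resize(S['image'][180:250,370:450],(400,350),interpolation=cv2.INTER_CUBIC)
o=np.zeros((560,800,3),'uint8');o[:,:400]=cr;o[:350,400:]=s2
cv2.imwrite('pics/c4.png',(255*(o/255.)**.5).astype('uint8')[:,:,::-1])
E
```

```text
slot top (expect z=U+.065) [-0.     -0.0012 -0.0265] slot low [-0.     -0.0047 -0.0684]
corner (z=U) [-0.037  -0.0397 -0.0907] lip top? [-0.037   0.0377 -0.0735]
plate top right [ 0.     -0.0419 -0.0019]
blob [  7   5  21  26 332] [430.4246988  197.85542169]
blob [ 6  7  8  8 41] [421.56097561 216.09756098]
head tri [ 0.62021442 -0.28633637  0.13540988] rel [ 0.0828 -0.0008 -0.1027] wrist@z.135 [ 0.62090111 -0.28703499  0.135     ] side@.135 [ 0.61986998 -0.28581669  0.135     ]
strip [0.0001 0.0476 0.03  ]
strip [ 0.0002 -0.0342  0.03  ]
[[253, 253, 253, 253, 253, 253, 255, 255, 105, 63, 70, 72, 73, 77, 73, 73, 74, 75, 75, 74], [251, 250, 249, 249, 249, 250, 252, 255, 94, 65, 67, 75, 72, 72, 70, 70, 72, 68, 66, 71], [199, 200, 202, 196, 198, 201, 203, 202, 84, 67, 69, 67, 69, 71, 71, 70, 72, 69, 71, 71], [202, 198, 198, 197, 200, 201, 202, 201, 100, 62, 68, 63, 68, 72, 68, 68, 69, 69, 70, 72]]
[[41, 35, 43, 39, 40, 40, 43, 41, 41, 34, 109, 250, 42, 50, 51, 54, 54, 48], [37, 37, 43, 44, 41, 40, 42, 38, 41, 31, 106, 249, 34, 49, 54, 54, 54, 47], [39, 40, 40, 39, 41, 38, 37, 44, 32, 37, 108, 248, 36, 49, 56, 54, 48, 42], [40, 40, 42, 35, 37, 42, 37, 36, 28, 66, 145, 22, 53, 54, 53, 51, 49, 45]]
[252, 252, 252, 252, 252, 252, 252, 254, 255, 204, 60, 72, 74, 79, 76, 76, 74, 71, 74, 72, 69, 69, 68, 74, 69, 71, 67, 72, 72, 70, 62, 69, 67, 66, 66, 69, 65, 66, 64, 64, 62, 63, 69, 64, 62]
```

View pics/c4.png

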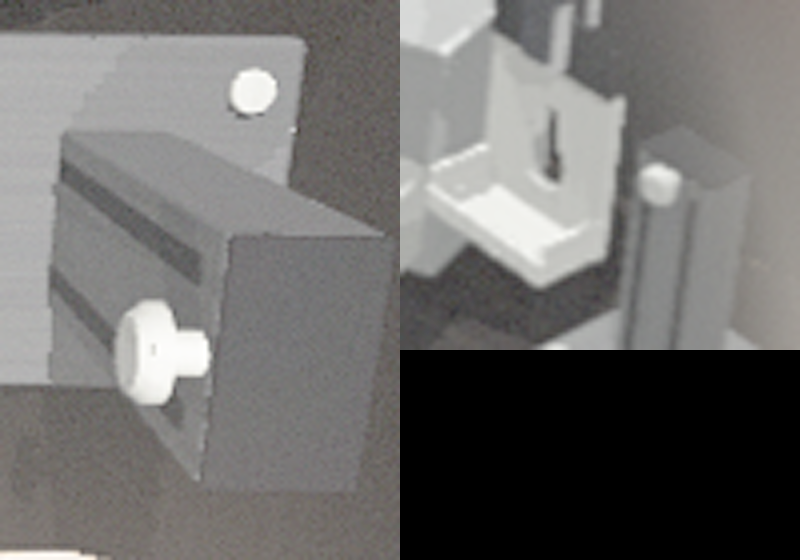

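```bash
python3 - <<'E'
from h import *
import pickle
D=pickle.load(open('d3.pkl','rb'));S,W=D['side'],D['wrist']
p=np.array([.5388,-.2715,.2381]);a=-.1705
ex=np.array([np.cos(a),np.sin(a),0]);ey=np.array([-np.sin(a),np.cos(a),0])
B=lambda q:np.array([(q-p)@ex,(q-p)@ey,q[2]-p[2]]).round(4)
w=lambda U,V:((U+.5)/4-.5+390,(V+.5)/4-.5+110)
k=[onz(W,*w(*x),.144) for x in((230,235),(202,480),(355,488),(385,235))]
for q in k:print('col',q.round(4),B(q))
f=lambda a,b:np.arctan2(*(b-a)[[1,0]])
print('yaw',f(k[1],k[0])-np.pi/2,f(k[2],k[3])-np.pi/2,f(k[0],k[3]),f(k[1],k[2]))
print('front mid',B((k[0]+k[1])/2))
print('root',B(onz(W,*w(209,353),.135)),'head',B(onz(W,*w(147,352),.135)))
print('strip end',B(onz(W,322,178,p[2]+.003)))
r=[W['mount'].round(3).tolist()];print(r)
E
```

```text
col [ 0.6318 -0.2634  0.144 ] [ 0.0903  0.0238 -0.0941]
col [ 0.6238 -0.3105  0.144 ] [ 0.0904 -0.024  -0.0941]
col [ 0.6526 -0.317   0.144 ] [ 0.1198 -0.0256 -0.0941]
col [ 0.6594 -0.2681  0.144 ] [ 0.1182  0.0238 -0.0941]
yaw -0.1683296826612497 -0.13762501692921147 -0.16950935500502592 -0.22552616599931155
front mid [ 0.0904 -0.0001 -0.0941]
root [ 0.0923 -0.0014 -0.1031] head [ 0.0804 -0.0012 -0.1031]
strip end [0.0001 0.0414 0.003 ]
[[[0.0, -0.953, -0.304, 0.077], [1.0, 0.0, 0.001, -0.0], [-0.001, -0.304, 0.953, -0.143], [0.0, 0.0, 0.0, 1.0]]]
```

Request:
play_rows(
  rows=[
    [[0,0.06,0.06],[0,0,0]],
    [[-0.003,0.12,0.12],[0,0,0]],
    [[-0.003,0.18,0.186],[0,0,0]],
    [[-0.003,0.22,0.186],[0,0,0]],
    [[-0.003,0.24,0.186],[0,0,0]],
    [[-0.003,0.24,0.186],[0,0,0]],
    [[-0.003,0.24,0.186],[0,0,0]],
  ],
)

```text
time: 9.58
tool_pos: [0.5981, -0.2838, 0.1927]
tcp_rot: [-2.404, -2.023, 0.001]
wrist_force: [0.4, 0.2, -0.8]
width: 0.108
grip_force: 49.4
```

```bash
python3 - <<'E'
from h import *
S,W=cam('side'),cam('wrist')
legs()
o=np.zeros((560,800,3),'uint8')
o[:,:400]=cv2.resize(W['image'][100:240,310:410],(400,560),interpolation=cv2.INTER_CUBIC)
o[:500,400:]=cv2.resize(S['image'][180:260,375:439],(400,500),interpolation=cv2.INTER_CUBIC)
cv2.imwrite('pics/c5.png',(255*(o/255.)**.5).astype('uint8')[:,:,::-1])
E
```

```text
t 9.68 tcp [ 0.5976 -0.2839  0.1925] a -0.1722 F [-0.3  0.  -1.7] w 0.103 g 49.415202140808105
```

View pics/c5.png

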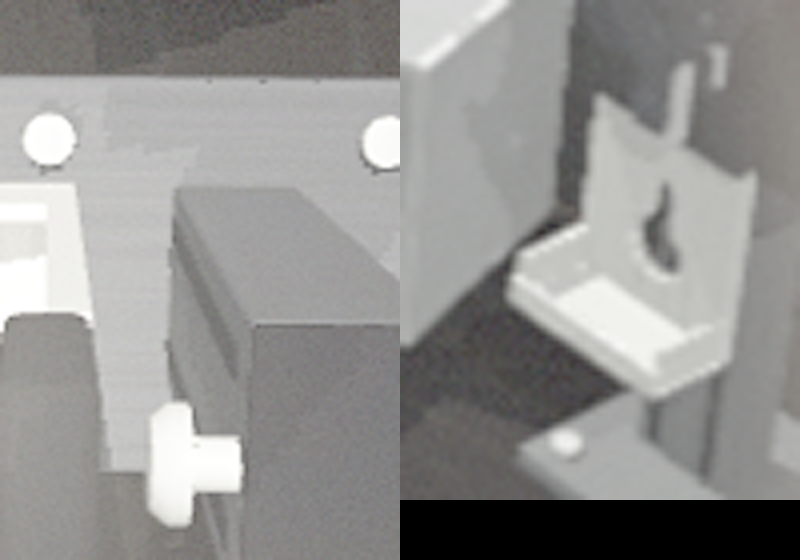

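The wrist view shows the head just right of the strip with the shank root at crop (240,464). The side view shows the bracket level with the stud and the keyhole hiding the head. I'll recompute the offsets from here.

```bash
python3 - <<'E'
from h import *
W=cam('wrist');p=np.array([.5978,-.2839,.1925]);a=-.1717
ex=np.array([np.cos(a),np.sin(a),0]);ey=np.array([-np.sin(a),np.cos(a),0])
B=lambda q:np.array([(q-p)@ex,(q-p)@ey,q[2]-p[2]]).round(4)
w=lambda U,V:((U+.5)/4-.5+310,(V+.5)/4-.5+100)
print('corner',B(onz(W,*w(250,325),.144)),'root',B(onz(W,*w(240,464),.135)),'head front',B(onz(W,*w(150,464),.135)))
print('strip end',B(onz(W,322,178,p[2]+.003)),'rear edge',B(onz(W,*w(97,330),p[2]+.003)))
legs()
E
```

```text
corner [ 0.0296  0.0261 -0.0485] root [ 0.0305  0.0008 -0.0575] head front [ 0.0161  0.0008 -0.0575]
strip end [-0.0001  0.0411  0.003 ] rear edge [0.005  0.0393 0.003 ]
t 9.73 tcp [ 0.5974 -0.2839  0.1923] a -0.1724 F [ 0.  -0.1 -2. ] w 0.106 g 49.41427946090698
```

Request:
play_rows(
  rows=[
    [[0,0.03,0.002],[0,0,0]],
    [[0,0.05,0.002],[0,0,0]],
    [[0,0.07,0.002],[0,0,0]],
    [[0,0.085,0.002],[0,0,0]],
    [[0,0.095,0.002],[0,0,0]],
    [[0,0.095,0.002],[0,0,0]],
  ],
)

```text
time: 10.23
tool_pos: [0.6215, -0.2879, 0.1902]
tcp_rot: [-2.403, -2.021, 0.002]
wrist_force: [0.0, -0.2, -1.2]
width: 0.107
grip_force: 49.4
```

Request:
play_rows(
  rows=[
    [[0,0.002,0.01],[0,0,0]],
    [[0,0.002,0.02],[0,0,0]],
    [[0,0.002,0.03],[0,0,0]],
    [[0,0.002,0.04],[0,0,0]],
    [[0,0.002,0.048],[0,0,0]],
    [[0,0.002,0.048],[0,0,0]],
  ],
)

```text
time: 10.73
tool_pos: [0.6208, -0.2877, 0.1775]
tcp_rot: [-2.402, -2.02, 0.003]
wrist_force: [-0.2, 0.0, -1.7]
width: 0.106
grip_force: 49.4
```

Request:
play_rows(
  rows=[
    [[0,0,0.012],[0,0,0]],
    [[0,0,0.024],[0,0,0]],
    [[0,0,0.036],[0,0,0]],
    [[0,0,0.046],[0,0,0]],
    [[0,0,0.052],[0,0,0]],
    [[0,0,0.052],[0,0,0]],
  ],
)

```text
time: 11.23
tool_pos: [0.6212, -0.2877, 0.1654]
tcp_rot: [-2.402, -2.02, 0.002]
wrist_force: [-0.3, 0.8, -1.1]
width: 0.104
grip_force: 49.7
```

Request:
play_rows(
  rows=[
    [[0,0,0.004],[0,0,0]],
    [[0,0,0.008],[0,0,0]],
    [[0,0,0.008],[0,0,0]],
    [[0,0,0.008],[0,0,0]],
  ],
)

```text
time: 11.57
tool_pos: [0.6214, -0.2878, 0.165]
tcp_rot: [-2.403, -2.021, 0.002]
wrist_force: [-3.3, 2.3, 6.0]
width: 0.106
grip_force: 50.6
```

Request:
play_rows(
  rows=[
    [[0,0,0],[0,0,0]],
    [[0,0,0],[0,0,0]],
    [[0,0,0],[0,0,0]],
    [[0,0,0],[0,0,0]],
    [[0,0,0],[0,0,0]],
    [[0,0,0],[0,0,0]],
  ],
  claw=-0.3,
)

```text
time: 12.07
tool_pos: [0.6213, -0.2879, 0.1632]
tcp_rot: [-2.403, -2.021, 0.002]
wrist_force: [1.1, 0.4, 0.3]
width: 0.352
grip_force: 0.0
```

Request:
play_rows(
  rows=[
    [[0,0,-0.05],[0,0,0]],
    [[0,0,-0.12],[0,0,0]],
    [[0,0,-0.24],[0,0,0]],
    [[0,0,-0.4],[0,0,0]],
    [[0,0,-0.52],[0,0,0]],
    [[0,0,-0.52],[0,0,0]],
    [[0,0,-0.52],[0,0,0]],
  ],
)

```text
time: 12.65
tool_pos: [0.6233, -0.2889, 0.2985]
tcp_rot: [2.4, 2.019, 0.003]
wrist_force: [0.3, 0.2, -0.4]
width: 0.349
grip_force: 0.0
```

```bash
python3 - <<'E'
from h import *
import pickle
S,W=cam('side'),cam('wrist');pickle.dump((S,W),open('d6.pkl','wb'))
p=np.array([.6223,-.2885]);a=-.1717  # approx
# strip dark mask in wrist
g=cv2.cvtColor(W['image'],cv2.COLOR_RGB2GRAY)
legs(((.55,-.2,.29),-.02),((.41,-.117,.25),.15),((.41,-.117,.13),.15))
root=np.array([.6275,-.2884,.0745])
ex=np.array([np.cos(a),np.sin(a),0]);ey=np.array([-np.sin(a),np.cos(a),0])
def px(c,q):
    i=np.linalg.inv(c['T']);v=i[:3,:3]@q+i[:3,3]
    return cv2.projectPoints(v.reshape(1,3),np.zeros(3),np.zeros(3),c['K'],np.array([c['k1'],0,0,0,0]))[0].ravel().round(1)
for n,q in dict(stripFL=(-.01,.04,.116),stripFR=(-.01,-.04,.116),stripRL=(0,.04,.116),stripRR=(0,-.04,.116),shelfR=(-.042,-.04,0),shelfL=(-.042,.04,0)).items():
    P=root+q[0]*ex+q[1]*ey+[0,0,q[2]];print(n,px(S,P),px(W,P))
for v in(120,130,140,150,160,170,180,190,200):print(v,''.join('#' if x<60 else '+' if x<110 else '.' for x in g[v,270:400]))
E
```

```text
t 12.75 tcp [ 0.6214 -0.2878  0.2934] a -0.1723 F [ 0.2  0.4 -0.4] w 0.349 g 0.0
shift [ 0.297 -0.341  0.015] turn [-0.003 -0.001 -0.194] rows> 2.7 
shift [ 0.321 -0.567  0.16 ] turn [ 0.     0.    -0.216] rows> 4.0 
shift [0.   0.   0.48] turn [0. 0. 0.] rows> 2.9 
stripFL [412.1 190.8] [314.9 142. ]
stripFR [436.  205.1] [315.5 241.1]
stripRL [415.  189.6] [328.5 142. ]
stripRR [438.9 203.8] [327.9 241.1]
shelfR [421.2 248.6] [288.9 197.5]
shelfL [398.8 232.9] [286.7 126. ]
120 ####################+.....................................................................................++######################
130 ###############+....................................................................+.....+..++#++++++..++++######################
140 ###++##+++##+###.............................##++++++##+#++++++++++++++++++++++++++++.....................+#######################
150 ######+++++#++##............................+++++++++++++++++++++++++++++++++++++++++++++++..............++#######################
160 ++++++++++++++##............................#+++++++++++++#+++++++++++++++++++++++++++++++++.............+########################
170 +#+++++++++++++++...........................++++++++++++++++++++++++++++++++#++++++++++++++.............+#########################
180 ++++++++++++++++#...........................++++++++++++++#++++++++++++++++++++++++++++++#..............+#########################
190 #+++++++++++++++#...........................++++++++++++#+#+++++++++++++++++++++++++++++++###+#####+##############################
200 +#+++#+++++++++++#..........................++++++++++++##++++++++++++++++++++++++++++++++########################################
```

Request:
play_rows(
  rows=[
    [[0.1,-0.11,0.005],[0,0,-0.06]],
    [[0.2,-0.23,0.01],[0,0,-0.13]],
    [[0.297,-0.341,0.015],[0,0,-0.194]],
    [[0.297,-0.341,0.015],[0,0,-0.194]],
    [[0.297,-0.341,0.015],[0,0,-0.194]],
    [[0.297,-0.341,0.015],[0,0,-0.194]],
  ],
  claw=-0.15,
)

```text
time: 13.25
tool_pos: [0.5501, -0.2002, 0.2888]
tcp_rot: [-2.241, -2.197, 0.003]
wrist_force: [1.2, 0.3, -0.5]
width: 0.427
grip_force: 0.0
```

```bash
python3 - <<'E'
from h import *
legs(((.4573,-.1115,.21),.15))
E
```

```text
t 13.25 tcp [ 0.5501 -0.2002  0.2888] a -0.02 F [ 1.2  0.3 -0.5] w 0.427 g 0.0
shift [ 0.347 -0.377  0.317] turn [-0.005 -0.001 -0.216] rows> 3.6
```

Request:
play_rows(
  rows=[
    [[0.1,-0.1,0.0],[0,0,-0.08]],
    [[0.2,-0.2,0.05],[0,0,-0.16]],
    [[0.3,-0.3,0.12],[0,0,-0.216]],
    [[0.347,-0.377,0.22],[-0.002,0,-0.216]],
    [[0.347,-0.377,0.317],[-0.002,0,-0.216]],
    [[0.347,-0.377,0.317],[-0.002,0,-0.216]],
    [[0.347,-0.377,0.317],[-0.002,0,-0.216]],
    [[0.347,-0.377,0.317],[-0.002,0,-0.216]],
  ],
)

```text
time: 13.92
tool_pos: [0.4594, -0.1126, 0.2123]
tcp_rot: [2.05, 2.38, 0.001]
wrist_force: [1.6, -0.1, 1.0]
width: 0.425
grip_force: 0.0
```

```bash
python3 - <<'E'
from h import *
legs(((.4573,-.1115,.115),.15))
E
```

```text
t 13.92 tcp [ 0.4594 -0.1126  0.2123] a 0.1487 F [ 1.6 -0.1  1. ] w 0.425 g 0.0
shift [ 0.006 -0.008  0.389] turn [ 0.001  0.    -0.002] rows> 2.3
```

Request:
play_rows(
  rows=[
    [[0,-0.003,0.12],[0,0,0]],
    [[0,-0.003,0.24],[0,0,0]],
    [[0,-0.003,0.34],[0,0,0]],
    [[0,-0.003,0.389],[0,0,0]],
    [[0,-0.003,0.389],[0,0,0]],
    [[0,-0.003,0.389],[0,0,0]],
  ],
)

```text
time: 14.42
tool_pos: [0.4584, -0.1125, 0.1147]
tcp_rot: [-2.05, -2.38, -0.001]
wrist_force: [-0.3, 0.3, 0.6]
width: 0.429
grip_force: 0.0
```

Request:
play_rows(
  rows=[
    [[0,0,0],[0,0,0]],
    [[0,0,0],[0,0,0]],
    [[0,0,0],[0,0,0]],
    [[0,0,0],[0,0,0]],
    [[0,0,0],[0,0,0]],
    [[0,0,0],[0,0,0]],
  ],
  claw=-1,
  newtons=40,
)

```text
time: 14.92
tool_pos: [0.4589, -0.1124, 0.116]
tcp_rot: [2.047, 2.379, 0.003]
wrist_force: [0.6, -1.8, 6.4]
width: 0.099
grip_force: 39.2
```

Request:
play_rows(
  rows=[
    [[0,0.04,0],[0,0,0]],
    [[0,0.1,0],[0,0,0]],
    [[0,0.16,0],[0,0,0]],
    [[0,0.22,0],[0,0,0]],
    [[0,0.28,0],[0,0,0]],
    [[0,0.34,0],[0,0,0]],
    [[0,0.38,0],[0,0,0]],
    [[0,0.41,0],[0,0,0]],
    [[0,0.425,0],[0,0,0]],
    [[0,0.425,0],[0,0,0]],
    [[0,0.425,0],[0,0,0]],
  ],
)

```text
time: 15.83
tool_pos: [0.5631, -0.0971, 0.116]
tcp_rot: [2.047, 2.38, -0.001]
wrist_force: [-2.3, -3.9, 7.7]
width: 0.097
grip_force: 40.1
```

Request:
play_rows(
  rows=[
    [[0,0,0],[0,0,0]],
    [[0,0,0],[0,0,0]],
    [[0,0,0],[0,0,0]],
    [[0,0,0],[0,0,0]],
    [[0,0,0],[0,0,0]],
  ],
  claw=-0.1,
)

```text
time: 16.25
tool_pos: [0.5616, -0.0955, 0.1133]
tcp_rot: [-2.048, -2.38, 0.0]
wrist_force: [0.8, 0.4, 0.1]
width: 0.45
grip_force: 0.0
```

Request:
play_rows(
  rows=[
    [[0,0,-0.1],[0,0,0]],
    [[0,0,-0.22],[0,0,0]],
    [[0,0,-0.35],[0,0,0]],
    [[0,0,-0.5],[0,0,0]],
    [[0,-0.05,-0.65],[0,0,0]],
    [[0,-0.1,-0.7],[0,0,0]],
    [[0,-0.1,-0.7],[0,0,0]],
    [[0,-0.1,-0.7],[0,0,0]],
  ],
)

```text
time: 16.92
tool_pos: [0.5377, -0.0997, 0.2898]
tcp_rot: [2.049, 2.38, 0.002]
wrist_force: [0.0, 0.3, -0.6]
width: 0.451
grip_force: 0.0
```

```bash
python3 - <<'E'
from h import *
import pickle
S0,_=pickle.load(open('d6.pkl','rb'));S=cam('side');legs()
# bracket: same pixels as when it was hung? drawer: same as at start?
I0=pickle.load(open('d0.pkl','rb'))['side']['image']
r=lambda a,b,y0,y1,x0,x1:(np.abs(a[y0:y1,x0:x1].astype(int)-b[y0:y1,x0:x1]).max(2)>40).sum()
print('bracket diff',r(S0['image'],S['image'],205,255,398,445),'drawer diff vs start',r(I0,S['image'],185,240,336,378),'and vs open',r(S0['image'],S['image'],185,240,336,378))
E
```

```text
t 16.97 tcp [ 0.5371 -0.0994  0.288 ] a 0.1496 F [-0.2  0.2 -0.4] w 0.451 g 0.0
bracket diff 8 drawer diff vs start 1 and vs open 1394
```

The drawer matches its shut picture from the start, and the bracket hasn't moved since it was hung.

```bash
python3 -c "
from workcell import bot
print(bot.finish_job())"
```

```text
the job is handed in; nothing more can be done
None
```

The bracket is hanging fully home on the stud, the drawer was shut after that, and the job was handed in at about 17 s; the hand-in gave no verdict, but the final camera check matched on both the bracket and the drawer.

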